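# Index the sample carousel by one notch

## Robot

A 6-joint arm with a two-finger parallel gripper is mounted at the origin on the work surface. World frame = base frame: x ahead of the robot, y to its left, z up, the work surface at z = 0. Lengths are in m, angles in rad, forces in N, time in s.
With the tool pointing down it reaches from about 0.35 to 1 m from the base axis. Payload 7.1 kg.
Tool frame: the origin (TCP) lies between the finger pads; the fingertips stand 22 mm ahead of it and the grasp point (between the pads) lies 3 mm ahead of it; z points along the fingers, y is the line along which they close (so a half turn about z gives the same grasp; the last joint's range is limited). The gripper opens to 85 mm and grips with 20 to 120 N. Pads are 22 mm wide; open, the fingers measure 114 mm over their backs; the gripper's body (76 mm by 85 mm) begins 54 mm behind the grasp point. The pads swing forward as they close: fully open they stand 13 mm farther back than shut.
Start: joints at [1.233, 0.423, 1.63, -0, 1.089, -0.019], TCP at [0.196, 0.594, 0.223] pointing down, gripper open.
Joint ranges: [-3, 3], [-0.9, 2.11], [0.09, 2.58], [-1.31, 4.45], [0.11, 2.69], [-2.54, 2.54]. Speed limits (rad/s): [2.39, 2.39, 3.01, 3.14, 3.14, 3.14].

## Interface

Orientations are given as a rotation vector (axis times angle).
In Python, from rig import manip gives the robot as it stands. The module is installed in compiled form; this text tells all that it offers. Calls block until the motion is done:
- manip.move_to(position, orientation): joint-space move of the TCP to a pose.
- manip.servo_line(position, orientation=None, rate=0.15): straight line of the TCP; orientation=None keeps the orientation; rate is the mean speed in m/s.
- manip.set_joints(angles): joint-space move.
- manip.command_gripper(opening, f_grip=None): finger opening in m; f_grip is the grip in N (None keeps the last); returns when the fingers have stopped.
- manip.hold(seconds).
- manip.solve_ik(position, orientation): joint angles nearest the present ones, or None.
- manip.camera(name): name is "side" or "top" or "wrist"; returns a dict with "image" (400x640x3 uint8, red, green, blue), "fx", "fy", "cx", "cy" (pixels), "cam_to_world" (4x4, takes a point from camera to world coordinates); the wrist camera has in their place "mount" (4x4, takes a point from camera to tool coordinates, whose origin is the TCP and whose axes are the flange's). Camera axes: x right, y down, z forward; pixel columns grow to the right and rows downward; lengths in m; the calibration is good to about 2 mm. A picture is of the moment at which its call begins: read the wrist's pose just before it. There is no depth.
A pose or a line that the arm cannot do raises manip.IKError and nothing moves.
- manip.sign_off(): hands the job in; it is judged then, once.
Readings, each from a call of its own:
- manip.get_time(): time.
- manip.get_joint_positions(): joint angles.
- manip.get_joint_vel(): joint speeds.
- manip.get_tau(): joint torques, N m.
- manip.get_position(): TCP position.
- manip.get_ee_rot(): TCP orientation.
- manip.get_contact_force(): force on the tool from outside, world axes, zero at the start.
- manip.get_torque(): the same for the moment, N m.
- manip.get_width(): finger opening in m.
- manip.get_grip_force(): force on a finger pad.
Only numpy, scipy, OpenCV 4.12 (cv2) and the standard library are available. Lean on these libraries where they do the work, as an engineer would, in place of code of your own. Each camera call takes 0.05 s, during which the arm holds its last target. There are 200 camera calls.

## Task

Bring the blue-capped vial under the reader of the sample carousel: with the fingertips press the red indexing plunger down, and while it is in turn the table counter-clockwise (seen from above) to the next notch, so that the plunger springs fully back out there; then move clear. Only press and push: nothing is to be picked up, the vials ride in their pockets untouched, the table must not be turned backwards or past the next notch, and the other things on the bench stay where they are.

Things in the scene. Friction and masses are not known exactly. Their poses are not given: they have to be found in the camera images.
- carousel: fixed base of the rotary sample carousel; origin on the turning axis at bench level. Grey foot, aluminium index plate (230 mm across, top at 38 mm, 8 rim notches 45 degrees apart), white turntable (176 mm across, top at 52 mm) with 8 grey pockets (34 mm wide, 18 mm high) at 60 mm radius; white reader bridge at local +y: post to 156 mm out, head 122 to 160 mm above the bench
- turntable (a joint): angle of the turntable, rad; 0 at the start (pin in a notch), grows counter-clockwise seen from above; the next notch is at 0.785. Play in a notch about +-0.02. Light friction, about 0.1 N m; it stays where it is left. The pin locks it unless the plunger is pressed
- plunger (a joint): how far the red plunger is pressed in, m: 0 out (locked in a notch), 0.012 fully in. Its spring takes 3 N to start, 7 N fully in. From 0.010 its pin is below the index plate and the table turns freely. Let up between notches, the pin rides under the plate at about 0.010 and springs out to 0 when the table reaches a notch
- plunger_top (a point): centre of the top of the red plunger button (flat, round, 32 mm across, pressed straight down). It sits on the turntable's index arm, 125 mm from the turning axis, 90 mm above the bench when out, 78 mm when in, and turns with the table. At the start the arm points to -112.5 degrees in the carousel's frame
- stop_face (a point): point on the blue thumb stop, an upright plate (40 mm wide radially, 8 mm thick, 50 to 120 mm above the bench) that turns with the table and can be pushed to turn it. The point is on its flat face towards the plunger, 32 mm from the plunger's axis on the counter-clockwise side, 105 mm above the bench: a fingertip on the plunger moving counter-clockwise meets it
- sample_vial: the vial to be read: amber glass, blue cap, 24 mm across, 58 mm tall, loose in a pocket of the turntable, 1.5 mm clearance all round; origin at the centre of its underside (52 mm above the bench). It starts one notch before the reader.
- read_vial: green vial with white cap, same size, standing in the pocket under the reader at the start; origin at the centre of its underside
- later_vial: green vial with white cap, same size, in the pocket one notch behind the sample vial; origin at the centre of its underside
- reader_spot (a point): the point below the reader's lens at the height of the vials' undersides (52 mm): 60 mm from the turning axis along the carousel's +y; fixed
- spare_vial: bystander: green vial with white cap, 24 mm across, 58 mm tall, standing loose on the bench; origin at the centre of its underside
- reagent_bottle: bystander: white bottle with red cap, 64 mm across, 140 mm tall, loose; origin at the centre of its underside
- beaker: bystander: glass beaker, 68 mm across, 85 mm tall, loose; origin at the centre of its underside
- tip_box: bystander: blue pipette-tip box with clear top, 85 x 60 x 58 mm, loose; origin at the centre of its underside
- tube_rack: bystander: white test-tube rack, 200 x 60 mm, 109 mm tall with its tubes, loose; origin at the centre of its underside
- petri_dish: bystander: flat round dish with green contents, 90 mm across, 15 mm high, loose; origin at the centre of its underside
There are look-alikes about, which are no part of the job. What is shaped like the later_vial but turquoise is not meant.

How it is judged:
On the way, in this order (a step that is already met when the one before it is completed fails the run):
1. the plunger is pressed in while the table still stands at its first notch (value of joint plunger above 0.009 m and value of joint turntable below 0.12 rad), for 0.05 s.
2. the table is turned more than half way to the next notch (value of joint turntable above 0.42 rad), for 0.05 s.
At the end, for the whole second after the job is handed in: the turntable stands in the next notch (0.785 rad within 0.05), the plunger is out to within 2 mm, the blue-capped vial stands within 8 mm of the reader spot, all three vials upright and at rest in their pockets, the other things within 30 mm of where they were (value of joint turntable between 0.7354 and 0.8354 rad and value of joint plunger below 0.002 m and horizontal distance between sample_vial and reader_spot below 0.008 m and height (world z) of sample_vial between 0.045 and 0.06 m and angle between each of sample_vial, read_vial, later_vial's own z axis and vertical below 0.2 rad and linear speed of each of sample_vial, read_vial, later_vial below 0.03 m/s and height (world z) of read_vial between 0.045 and 0.06 m and height (world z) of later_vial between 0.045 and 0.06 m and distance of each of reagent_bottle, beaker, tip_box, tube_rack, petri_dish, spare_vial from where it was at the start of the episode below 0.03 m); the robot touches nothing.
It fails at once if the table is turned past the next notch or backwards (value of joint turntable above 1 rad or value of joint turntable below -0.15 rad).
It fails at once if a riding vial is touched by the fingers (contact force between the fingers and sample_vial above 0.5 N or contact force between the fingers and read_vial above 0.5 N or contact force between the fingers and later_vial above 0.5 N).
It fails at once if a riding vial is lifted or tipped (height (world z) of any of sample_vial, read_vial, later_vial above 0.065 m or angle between any of sample_vial, read_vial, later_vial's own z axis and vertical above 0.4 rad).
It fails at once if a bystander is moved or lifted (distance of any of reagent_bottle, beaker, tip_box, tube_rack, petri_dish, spare_vial from where it was at the start of the episode above 0.03 m or height (world z) of any of reagent_bottle, beaker, tip_box, tube_rack, petri_dish, spare_vial above 0.015 m).
It also fails if it takes over 45 s, if anything falls off the work surface, if the arm or the gripper's body presses on something with over 40 N, if the wrist force passes 120 N, or if a joint passes its speed limit or range.

## Working session

There is one attempt and no reset: what is moved stays moved. The work goes in short steps, each a Python script; the robot and the scene stay as the last script left them, time stands still between calls to the robot, and variables do not carry over. Pictures are saved under pics/ and viewed, at most 11 in all, crops included, and the job is handed in when it is done.

```bash
mkdir -p pics; python3 - <<'E'
from rig import manip
import cv2,numpy as np
for n in("top","side"):
    c=manip.camera(n); cv2.imwrite(f"pics/{n}0.png",c["image"][:,:,::-1])
    print(n,c["fx"],c["fy"],c["cx"],c["cy"],np.round(c["cam_to_world"],3).tolist())
print(manip.get_time(),manip.get_ee_rot(),manip.get_width())
E
```

```text
top 432.2957397001056 432.2957397001056 319.8458810253422 201.93864782504528 [[-0.006, -0.991, 0.133, 0.386], [-1.0, 0.005, -0.009, 0.065], [0.008, -0.133, -0.991, 1.497], [0.0, 0.0, 0.0, 1.0]]
side 510.8036436406163 510.8036436406163 323.23447059537824 190.6646733477775 [[0.896, -0.328, 0.299, 0.177], [-0.444, -0.636, 0.631, -0.771], [-0.017, -0.698, -0.716, 1.06], [0.0, 0.0, 0.0, 1.0]]
0.1 [-4.98565342e-01 -3.10153116e+00  2.10255066e-03] 0.08551653818458745
```

View pics/top0.png

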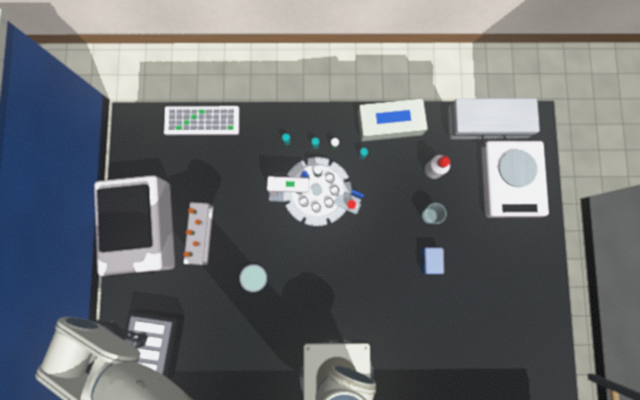

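View pics/side0.png

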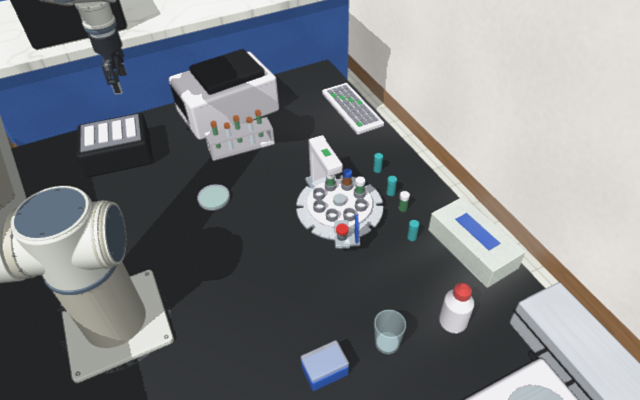

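The top view shows the carousel at about (319,190), the red plunger at (351,204) with the blue stop just above it at (357,194), and the reader on the left. The side view shows the plunger at (342,230) and the stop at (357,228). Next I'll locate them from both views.

```bash
cat > h.py <<'E'
from rig import manip
import cv2,numpy as np
def ray(c,u,v):
    M=np.array(c["cam_to_world"]); d=M[:3,:3]@[(u-c["cx"])/c["fx"],(v-c["cy"])/c["fy"],1]; return M[:3,3],d
def onz(c,u,v,z):
    o,d=ray(c,u,v); return o+d*(z-o[2])/d[2]
def blobs(c,lo,hi,box,amin=6):
    h=cv2.cvtColor(c["image"],cv2.COLOR_RGB2HSV); m=cv2.inRange(h,lo,hi)
    k=np.zeros_like(m); x0,y0,x1,y1=box; k[y0:y1,x0:x1]=255
    n,_,s,ce=cv2.connectedComponentsWithStats(m&k)
    return [(ce[i].round(1).tolist(),s[i].tolist()) for i in range(1,n) if s[i][4]>=amin]
E
python3 - <<'E'
from h import *
T=manip.camera("top");S=manip.camera("side")
bt,bs=(270,150,380,235),(290,130,390,260)
for n,c,b in(("top",T,bt),("side",S,bs)):
    print(n,"red",[(p,s,onz(c,*p,.090).round(4)) for p,s in blobs(c,(0,150,90),(6,255,255),b)])
    print(n,"blue",[(p,s,onz(c,*p,.115).round(4)) for p,s in blobs(c,(105,120,60),(125,255,255),b)])
# plate outline
g=cv2.cvtColor(T["image"],cv2.COLOR_RGB2GRAY); m=np.zeros_like(g); m[150:235,270:380]=(g>100)[150:235,270:380]*255
cs,_=cv2.findContours(m,cv2.RETR_EXTERNAL,cv2.CHAIN_APPROX_NONE); c=max(cs,key=cv2.contourArea)[:,0]
P=np.array([onz(T,*p,.038)[:2] for p in c])
ctr=np.median(P,0)
for r in (.03,.015,.008,.006,.006):  # robust circle, r fixed
    from scipy.optimize import least_squares
    f=lambda q,A:np.hypot(*(A-q).T)-.115
    ctr=least_squares(f,ctr,args=(P,),loss="soft_l1",f_scale=r/3).x
print("ctr",ctr,np.sum(abs(f(ctr,P))<.004),len(P))
for n,cc,b in(("t",T,(260,145,390,240)),("s",S,(280,130,400,260))):
    x0,y0,x1,y1=b; cv2.imwrite(f"pics/{n}crop.png",cv2.resize(cc["image"][y0:y1,x0:x1,::-1],None,fx=4.4,fy=4.4,interpolation=cv2.INTER_CUBIC))
a=cv2.imread("pics/tcrop.png");print(a.shape)
E
```

```text
top red [([351.0, 203.9], [348, 200, 7, 8, 46], array([ 0.5673, -0.0494,  0.09  ]))]
top blue [([304.5, 174.1], [302, 172, 6, 5, 26], array([0.6626, 0.1024, 0.115 ])), ([357.1, 193.5], [352, 189, 12, 9, 61], array([ 0.5979, -0.0677,  0.115 ]))]
side red [([341.7, 229.2], [336, 224, 12, 11, 106], array([ 0.5638, -0.0558,  0.09  ]))]
side blue [([347.0, 172.6], [342, 168, 11, 10, 78], array([0.6583, 0.0935, 0.115 ])), ([356.4, 228.2], [355, 215, 4, 28, 88], array([ 0.5867, -0.0877,  0.115 ]))]
ctr [0.61830111 0.06201996] 90 298
(418, 572, 3)
```

View pics/tcrop.png

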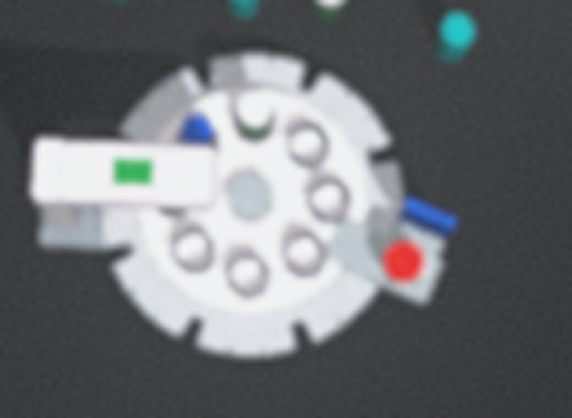

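View pics/scrop.png

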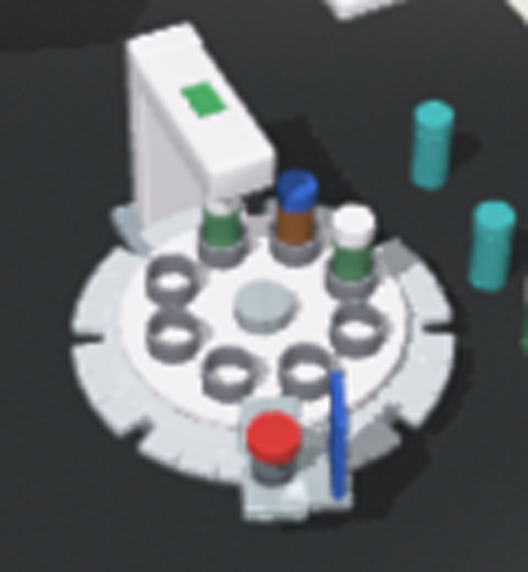

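The crops show the stop on the counter-clockwise side of the plunger. The pocket rims are clear in both views, so I'll use them to refine the axis and yaw.

```bash
python3 - <<'E'
from h import *
from scipy.optimize import least_squares
T=manip.camera("top");S=manip.camera("side")
A=np.array([(245,273),(193,248),(303,250),(328,198),(307,143)])/4.4+[260,145]
B=np.array([(172,280),(173,333),(230,372),(305,370),(357,330)])/4.4+[280,130]
for c,p,idx in((T,A,[0,-1,1,2,3]),(S,B,[-2,-1,0,1,2])):
    P=np.array([onz(c,*q,.070)[:2] for q in p]); i=np.array(idx)*np.pi/4
    f=lambda q:(P-q[:2]-.06*np.c_[np.cos(q[2]+i),np.sin(q[2]+i)]).ravel()
    best=min((least_squares(f,[.615,.06,a]) for a in np.arange(-3,3,.7)),key=lambda s:s.cost)
    q=best.x; print(q[:2],np.degrees(q[2]),"rms",np.sqrt(np.mean(best.fun**2)))
from scipy.spatial.transform import Rotation as R
for a in(-115,):
  for s in(1,-1):
    for d in (0,45):
        t=np.radians(a+d); y=s*np.array([-np.sin(t),np.cos(t),0]); z=np.array([0,0,-1.]); x=np.cross(y,z)
        r=R.from_matrix(np.c_[x,y,z]).as_rotvec()
        print(s,d,manip.solve_ik([.617+.125*np.cos(t),.06+.125*np.sin(t),.1],r))
E
```

```text
[0.61996626 0.06299826] 177.51836238155244 rms 0.0007921354063441161
[0.61644015 0.05379332] 222.15514594839337 rms 0.0007487874636387888
1 0 [-0.11517569  0.50967344  1.83705512  0.          0.7948641   0.32115662]
1 45 [-1.04846435e-01  6.23479632e-01  1.61338304e+00 -4.44089210e-16
  9.04729978e-01 -4.53912285e-01]
-1 0 None
-1 45 None
```

```bash
cat >> h.py <<'E'
from scipy.spatial.transform import Rotation as R
def rot(t):
    y=np.array([-np.sin(t),np.cos(t),0]); z=np.array([0,0,-1.])
    return R.from_matrix(np.c_[np.cross(y,z),y,z])
def wristcam():
    p=np.array(manip.get_position()); r=R.from_rotvec(manip.get_ee_rot()).as_matrix(); c=manip.camera("wrist")
    M=np.eye(4);M[:3,:3]=r;M[:3,3]=p; c["cam_to_world"]=M@np.array(c["mount"]); return c
E
python3 - <<'E'
from h import *
manip.servo_line([.196,.594,.32]); manip.command_gripper(0)
t=np.radians(-115.1)
manip.move_to([.5652,-.0535,.30],rot(t).as_rotvec())
c=wristcam(); cv2.imwrite("pics/w1.png",c["image"][:,:,::-1])
print(manip.get_time(),manip.get_position(),manip.get_width(),np.round(c["mount"],3).tolist())
b=(0,0,640,400)
for p,s in blobs(c,(0,150,90),(6,255,255),b,80): print("red",p,s,onz(c,*p,.09).round(4))
for p,s in blobs(c,(105,120,60),(125,255,255),b,80): print("blue",p,s,onz(c,*p,.115).round(4))
E
```

```text
4.5417 [ 0.56530265 -0.0527408   0.29999445] -0.000398628281424784 [[-0.001, -0.949, -0.316, 0.081], [1.0, -0.001, -0.001, 0.001], [0.0, -0.316, 0.949, -0.151], [0.0, 0.0, 0.0, 1.0]]
red [323.9, 167.2] [313, 156, 23, 24, 429] [ 0.5678 -0.0503  0.09  ]
red [497.1, 320.6] [481, 306, 33, 30, 720] [ 0.71   -0.3865  0.09  ]
blue [345.7, 6.6] [335, 0, 23, 17, 298] [0.6606 0.0959 0.115 ]
blue [570.5, 168.1] [544, 125, 53, 87, 2499] [ 0.8388 -0.1724  0.115 ]
blue [352.2, 171.2] [347, 151, 11, 41, 365] [ 0.599  -0.0644  0.115 ]
```

View pics/w1.png

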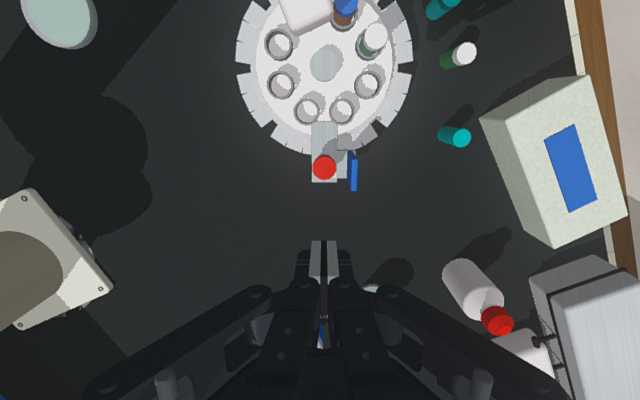

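The wrist view shows the plunger at (324,167) and the stop at (352,171), which agrees with the top view. I'll press while watching the force.

```bash
cat >> h.py <<'E'
T0=np.radians(-115.1); CTR=np.array([.567,-.051])-.125*np.array([np.cos(T0),np.sin(T0)])
def pose(phi,off,z,r=.125):
    t=T0+phi; p=CTR+r*np.array([np.cos(t),np.sin(t)])+off*np.array([-np.sin(t),np.cos(t)])
    return [*p,z],rot(t).as_rotvec()
def F(phi=0):
    f=np.array(manip.get_contact_force()); t=T0+phi
    return np.array([f[:2]@[np.cos(t),np.sin(t)],f[:2]@[-np.sin(t),np.cos(t)],f[2]]).round(1)
E
python3 - <<'E'
from h import *
p,o=pose(0,.006,.14); manip.servo_line(p,o,.12); manip.hold(.2); print("free",F(),manip.get_position())
f0=F()
z=.118
while z>.090:
    p,o=pose(0,.006,z); manip.servo_line(p,o,.05); f=F(); print(round(z,4),round(manip.get_position()[2],4),f)
    if f[2]-f0[2]>11: break
    z-=.0015
print(manip.get_time())
E
```

```text
free [-0.   0.  -0.4] [ 0.57272364 -0.05355427  0.14056475]
0.118 0.1176 [-0.   0.3 -0.7]
0.1165 0.1166 [1.6 0.8 0.2]
0.115 0.115 [-0.4  0.  -0.3]
0.1135 0.1134 [-0.4  0.4 -0.2]
0.112 0.1119 [-0.2  1.  -0.9]
0.1105 0.1104 [-0.8 -0.6  0.1]
0.109 0.1089 [-0.3  0.8  0.5]
0.1075 0.1074 [ 0.1 -0.1 -0.4]
0.106 0.1059 [-0.5  0.3 -0.5]
0.1045 0.1044 [ 0.3 -0.   0.3]
0.103 0.1029 [-0.4  0.4 -0.1]
0.1015 0.1014 [ 0.3 -0.3 -0.3]
0.1 0.0999 [-0.6 -0.1  0.3]
0.0985 0.0984 [-0.8 -1.  -0.6]
0.097 0.0969 [ 0.1 -0.5  0.1]
0.0955 0.0954 [ 0.3 -1.   0.7]
0.094 0.0939 [ 0.6 -0.5 -1. ]
0.0925 0.0924 [-0.2  0.1  0.3]
0.091 0.0909 [0.6 0.4 1. ]
11.3167
```

```bash
python3 - <<'E'
from h import *
print(manip.get_contact_force(),manip.get_position())
S=manip.camera("side");T=manip.camera("top");W=wristcam()
a=cv2.resize(S["image"][130:260,280:400,::-1],(400,433),interpolation=cv2.INTER_CUBIC)
b=cv2.resize(T["image"][145:250,290:390,::-1],(400,433),interpolation=cv2.INTER_CUBIC)
cv2.imwrite("pics/p2.png",np.hstack([a,b])); cv2.imwrite("pics/w2.png",W["image"][:,:,::-1])
E
```

```text
[ 0.09904175 -0.70010644  0.99170367] [ 0.57236085 -0.05352284  0.09089905]
```

View pics/p2.png

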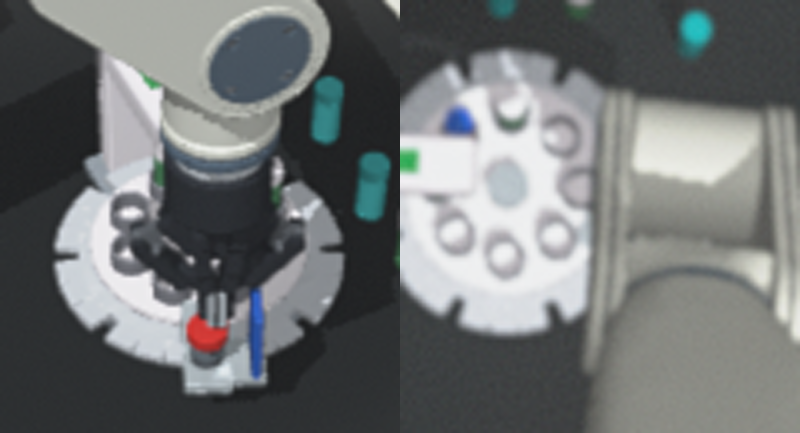

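View pics/w2.png

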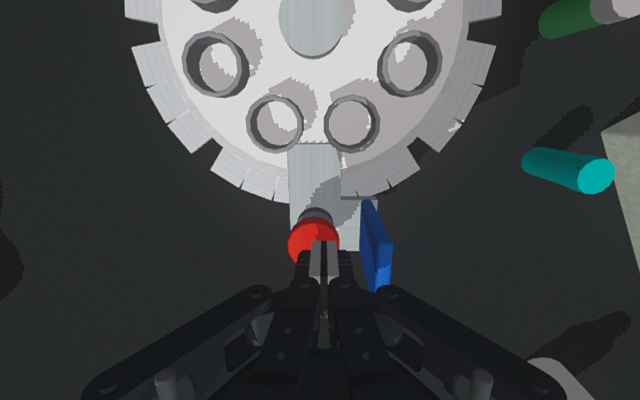

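The side view shows the fingertip ending at the button, which is still out. The wrist view has the tips at about (322,242), overlapping the button at (313,240). No force has built up yet, so I'll project the points to see where the tip really is.

```bash
python3 - <<'E'
from h import *
W=wristcam();S=manip.camera("side")
print(W["fx"],W["cx"],W["cy"])
def proj(c,P):
    q=np.linalg.inv(c["cam_to_world"])@[*P,1]; return (c["fx"]*q[0]/q[2]+c["cx"]).round(1),(c["fy"]*q[1]/q[2]+c["cy"]).round(1)
p=np.array(manip.get_position())
for d in(0,.01,.022,.03): print(d,"W",proj(W,p-[0,0,d]),"S",proj(S,p-[0,0,d]))
for z in(.09,.078): print("button",z,proj(W,[.567,-.051,z]),proj(S,[.567,-.051,z]))
for n,c,b in(("W",W,(250,180,360,300)),("S",S,(290,130,390,260))): print(n,blobs(c,(0,150,60),(8,255,255),b))
E
```

```text
283.238129120567 323.4324831854047 198.33224672325554
0 W (np.float64(322.3), np.float64(247.4)) S (np.float64(344.4), np.float64(227.1))
0.01 W (np.float64(322.4), np.float64(239.8)) S (np.float64(344.3), np.float64(229.7))
0.022 W (np.float64(322.5), np.float64(231.6)) S (np.float64(344.3), np.float64(232.7))
0.03 W (np.float64(322.5), np.float64(226.7)) S (np.float64(344.2), np.float64(234.8))
button 0.09 (np.float64(312.2), np.float64(246.6)) (np.float64(341.9), np.float64(227.4))
button 0.078 (np.float64(312.9), np.float64(237.7)) (np.float64(341.9), np.float64(230.5))
W [([309.4, 235.0], [287, 217, 52, 46, 1245])]
S [([341.1, 230.2], [336, 225, 12, 10, 79])]
```

By the projection, the tip lies close to the TCP's own height, so it is only just reaching the button. I'll also turn the tool 90° so the finger linkage spreads radially, clear of the stop, and then press.

```bash
cat >> h.py <<'E'
def rot(t):   # tool x = clockwise tangential, y radial inward
    return R.from_matrix(np.array([[np.sin(t),-np.cos(t),0],[-np.cos(t),-np.sin(t),0],[0,0,-1.]]).T)
E
python3 - <<'E'
from h import *
manip.servo_line(pose(0,.006,.15)[0],None,.12)
p,o=pose(0,.006,.15); print(manip.solve_ik(p,o),manip.solve_ik(*pose(.8,.006,.09)))
manip.move_to(p,o); manip.servo_line(pose(0,.006,.096)[0],None,.08); manip.hold(.1)
f0=F(); print("free",f0); z=.0945
while z>.066:
    manip.servo_line(pose(0,.006,z)[0],None,.05); manip.hold(.08)
    f=np.mean([F() for _ in range(3)],0)-f0; print(round(z,4),round(manip.get_position()[2],4),f.round(1))
    if f[2]>11 or abs(f[1])>8: break
    z-=.0015
print(manip.get_time())
W=wristcam();S=manip.camera("side")
a=cv2.resize(S["image"][150:260,290:400,::-1],(400,400),interpolation=cv2.INTER_CUBIC)
b=W["image"][:,120:520,::-1]
cv2.imwrite("pics/p3.png",np.hstack([a,b]))
E
```

```text
[-1.13967786e-01  4.45322782e-01  1.79462897e+00 -4.44089210e-16
  9.01640901e-01 -1.24668647e+00] [-9.60422328e-02  6.48678810e-01  1.59290818e+00 -4.44089210e-16
  9.00005662e-01 -2.02876092e+00]
free [ 0.3 -0.3  0.3]
0.0945 0.0947 [-0.1  0.1 -0.9]
0.093 0.0929 [ 0.2  1.1 -0.8]
0.0915 0.0914 [-0.5  0.7 -0.1]
0.09 0.09 [-0.5  0.5 -0.3]
0.0885 0.0885 [-0.1 -0.1 -0.2]
0.087 0.087 [-0.1  0.3 -0.2]
0.0855 0.0855 [-0.3  1.4  0.1]
0.084 0.084 [-0.7 -0.6 -1.1]
0.0825 0.0824 [-0.7  0.2 -0.4]
0.081 0.0812 [1.  0.9 3.1]
0.0795 0.0796 [0.5 0.5 3.3]
0.078 0.078 [0.  1.  3.3]
0.0765 0.0765 [-0.3  0.1  4.6]
0.075 0.075 [0.7 0.9 5. ]
0.0735 0.0736 [0.1 0.3 4.9]
0.072 0.0721 [0.9 0.3 5. ]
0.0705 0.0707 [ 0.9 -0.1  5.9]
0.069 0.0699 [1.7 0.4 9.7]
0.0675 0.0696 [ 2.4  0.  18.3]
20.8667
```

View pics/p3.png

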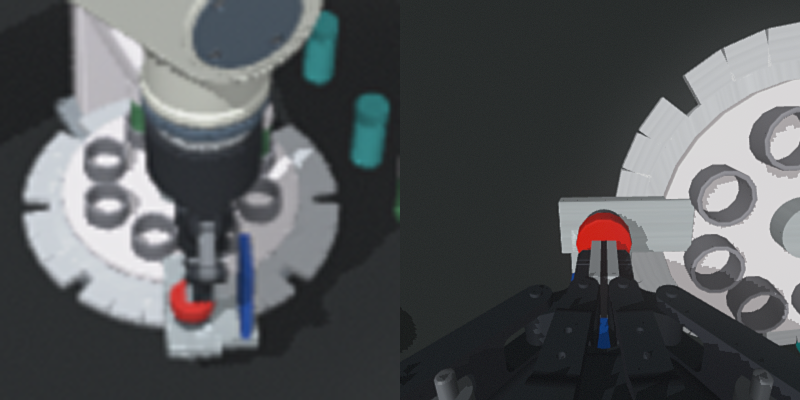

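The press worked: contact at TCP z = 0.0815 and bottomed at 0.0697, which is the full 12 mm stroke. Now I'll turn the table along the arc while watching the force.

```bash
python3 - <<'E'
from h import *
def go(th,off,z,rate=.06):
    manip.servo_line(*pose(th,off,z),rate); print(round(th,2),off,round(manip.get_position()[2],4),F(th),flush=True)
manip.servo_line(pose(0,.006,.0688)[0],None,.05); manip.hold(.2); print(F())
for off in(.011,.016,.020):
    go(0,off,.0688)
for th in np.arange(.06,.55,.08):
    go(th,.021,.0688)
    if F(th)[2]<2 or abs(F(th)[1])>25: print("stop");break
S=manip.camera("side"); T=manip.camera("top"); print(manip.get_time())
a=cv2.resize(S["image"][130:260,290:420,::-1],(400,400),interpolation=cv2.INTER_CUBIC)
W=wristcam(); cv2.imwrite("pics/p4.png",np.hstack([a,W["image"][:,120:520,::-1]]))
E
```

```text
[ 2.1 -0.7 10.5]
0 0.011 0.0698 [1.7 0.8 9.8]
0 0.016 0.0698 [-0.9  1.2  9.1]
0 0.02 0.0698 [-2.2 -0.5  9.7]
0.06 0.021 0.0698 [-2.8 -0.3  9.7]
0.14 0.021 0.0698 [-2.   0.2 10.3]
0.22 0.021 0.0698 [-1.8  0.9 10. ]
0.3 0.021 0.0698 [-2.4  0.7  9.5]
0.38 0.021 0.0698 [-2.1  0.1  9.8]
0.46 0.021 0.0698 [-2.7  0.2 10.2]
0.54 0.021 0.0698 [-1.5  0.5 10.1]
24.4583
```

View pics/p4.png

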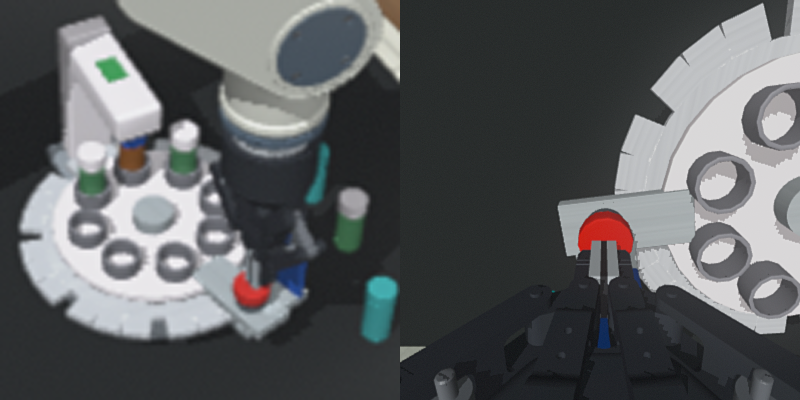

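The table was carried along by friction to about 0.66 rad, and the blue cap is nearly under the reader. I'll lift off the button but stay below the top of the stop, then push the stop until the pin drops in.

```bash
python3 - <<'E'
from h import *
x,y,_=manip.get_position()
manip.servo_line([x,y,.096],None,.06); manip.hold(.1); f0=F(.6)
manip.servo_line(*pose(.60,.014,.096),.06)
th=.60
while th<.86:
    manip.servo_line(*pose(th,.021,.096),.04); manip.hold(.05)
    f=np.mean([F(th) for _ in range(3)],0); print(round(th,3),f.round(1))
    if f[1]<-8 or abs(f[0])>10: break
    th+=.015
print(manip.get_time())
S=manip.camera("side");W=wristcam()
a=cv2.resize(S["image"][130:260,290:420,::-1],(400,400),interpolation=cv2.INTER_CUBIC)
cv2.imwrite("pics/p5.png",np.hstack([a,W["image"][:,120:520,::-1]]))
E
```

```text
0.6 [ 0.6 -0.1 -0.4]
0.615 [0.3 1.1 0. ]
0.63 [-0.1  0.9 -0.7]
0.645 [-0.2 -0.2  0.1]
0.66 [ 0.  -0.4  1.4]
0.675 [-0.1  0.1  0. ]
0.69 [ 1.  -0.4  0.3]
0.705 [-0.3  0.  -1.3]
0.72 [ 1.3  0.6 -0.7]
0.735 [ 0.3  0.3 -0.5]
0.75 [1.1 0.2 0.2]
0.765 [ 0.1 -0.3  0.6]
0.78 [ 0.1  0.5 -0.8]
0.795 [-0.4 -0.5  0.6]
0.81 [ 0.4 -3.2  0.7]
0.825 [ 2.6 -9.9  4.6]
30.3333
```

View pics/p5.png

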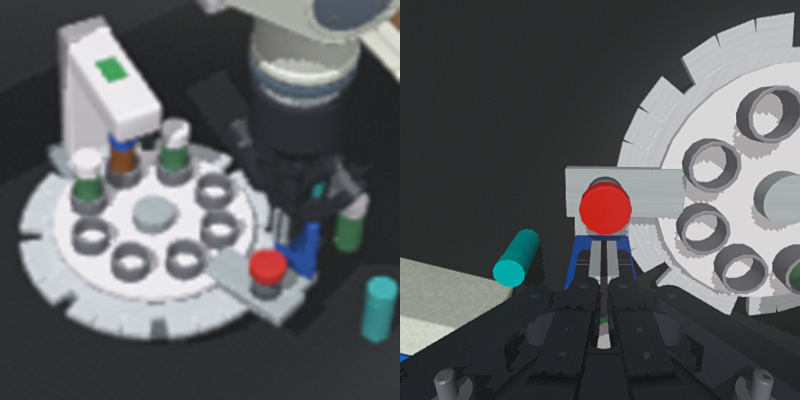

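The force jumped to about 10 N at 0.82, so the table is locked, and the button shows its shaft again (red at about (605,207) in the right half). I'll back off, lift clear and check.

```bash
python3 - <<'E'
from h import *
manip.servo_line(*pose(.80,.008,.096),.06); x,y,_=manip.get_position()
manip.servo_line([x,y,.26],None,.15); manip.move_to([.45,-.20,.32],manip.get_ee_rot()); manip.hold(.3)
T=manip.camera("top");S=manip.camera("side")
for n,c,b in(("T",T,(300,150,400,235)),("S",S,(290,130,420,260))):
    for p,s in blobs(c,(0,150,90),(6,255,255),b):
        P=onz(c,*p,.09)[:2]-CTR; print(n,p,s,"r",np.hypot(*P).round(4),"turn",((np.arctan2(P[1],P[0])-T0)).round(3))
a=cv2.resize(S["image"][130:260,290:420,::-1],(400,400),interpolation=cv2.INTER_CUBIC)
b=cv2.resize(T["image"][145:245,270:370,::-1],(400,400),interpolation=cv2.INTER_CUBIC)
cv2.imwrite("pics/p6.png",np.hstack([a,b])); print(manip.get_time(),manip.get_contact_force())
E
```

```text
T [351.7, 174.9] [349, 172, 7, 7, 43] r 0.1236 turn 0.803
S [376.5, 216.7] [372, 212, 10, 10, 89] r 0.1285 turn 0.762
33.55 [0.41751877 0.42692195 0.33107957]
```

View pics/p6.png

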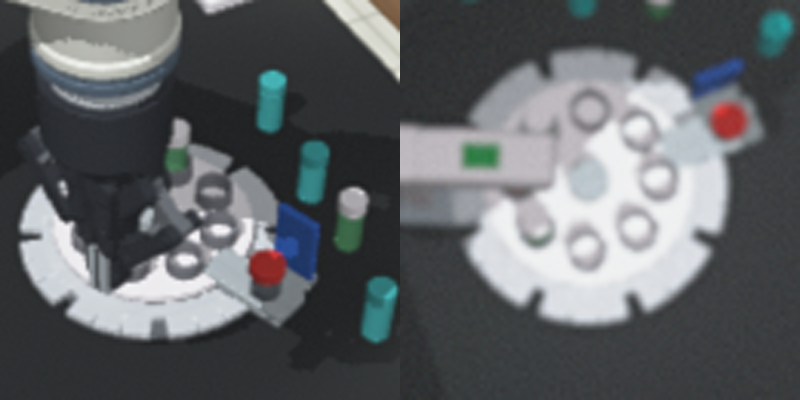

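The turn measures 0.80 and 0.76 rad from the two views, matching the notch at 0.785. The plunger is out, the vials are seated and the arm is clear, so I'm handing in.

```bash
python3 -c "
from rig import manip
print(manip.sign_off())"
```

```text
the job is handed in; nothing more can be done
None
```

I pressed the plunger, turned the table one notch counter-clockwise until it locked with the plunger back out, moved the arm clear and handed in at about 34 s; the final images put the table at 0.76–0.80 rad (notch 0.785), but sign-off returned no verdict.

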